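# Sweep stray hardware off a laptop pallet into the reclaim tray

### The arm

A 6-joint arm with a two-finger parallel gripper is mounted at the origin on the work surface. World frame = base frame: x ahead of the robot, y to its left, z up, the work surface at z = 0. Lengths are in m, angles in rad, forces in N, time in s.
With the tool pointing down it reaches from about 0.35 to 0.975 m from the base axis. Payload 4.9 kg.
Tool frame: the origin (TCP) lies at the very end of the fingers, on their centre line; the grasp point (between the pads) lies ctrl.hold_point_z behind it (ctrl.hold_point_z is the distance from the TCP to the grasp point, in m); z points along the fingers, y is the line along which they close (so a half turn about z gives the same grasp; the last joint's range is limited). The gripper opens to 85 mm and grips with 20 to 120 N. Pads are 22 mm wide; open, the fingers measure 114 mm over their backs; the gripper's body (76 mm by 85 mm) begins 54 mm behind the grasp point. The pads swing forward as they close: fully open they stand 13 mm farther back than shut.
Start: joints at [1.188, 0.053, 1.613, -0, 1.476, -0.119], TCP at [0.163, 0.603, 0.231] pointing down, gripper open.
Joint ranges: [-3.01, 3.01], [-1.01, 2.22], [0.06, 2.58], [-1.02, 4.17], [0.09, 2.62], [-3.14, 3.14]. Speed limits (rad/s): [2.57, 2.57, 3.14, 3.14, 3.14, 3.14].

### API

Orientations are given as a rotation vector (axis times angle).
In Python, from station import ctrl gives the robot as it stands. The module is installed in compiled form; this text tells all that it offers.
- The arm moves only by the tool jog_arm, never from a script. Its argument "deltas" is a list of rows, each a list of 3 entries, a list of its own where there are three numbers: the closure, from -1 (fully open) to 1 (shut), then the shift along the world's x, y, z scaled (see below), then the turn, a rotation vector about the world's x, y, z scaled (see below). A call has 1 to 12 rows; each row is the pose to reach, as a shift and turn from the pose commanded when the call began, turning the shorter way round; what a row does not reach only later rows make up. The controller multiplies each number of a shift by 0.4 m and each number of a turn by 180 degrees. A row lasts 1/12 s, in which the tool goes at most 41.7 mm and 7.16 degrees, less where a joint would pass 70% of its speed; a pose out of reach is approached as far as the arm can. A call with a number of a shift or a turn outside -1 to 1 is refused whole. A call with a gripper value outside its range is refused whole. The fingers move at their own pace and stop on an object; "squeeze" is the grip in N (left out, the last holds). Time passes only in rows, so rows that repeat a pose let the fingers close. It gives the time, the measured TCP pose, the force, the opening and the grip force at its end, in the units of the state.
- ctrl.get_obs(): the state, without advancing time (a new reading comes with each control period).
- ctrl.get_image(name): name is "side" or "top" or "wrist"; returns the picture (480x640x3 uint8, red, green, blue); there is no depth.
- ctrl.get_calibration(name): a dict with "K" (3x3 intrinsics, pixels), "extrinsics" (4x4, takes a point from world to camera coordinates). Camera axes: x right, y down, z forward; pixel columns grow to the right and rows downward; lengths in m; the calibration is good to about 2 mm. A picture is of the moment at which its call begins: read the wrist's pose just before it. get_calibration takes no time and is no camera call; for the wrist camera it gives the pose at the moment of the call.
- ctrl.finish_job(): hands the job in; it is judged then, once.
The state is a dict: "t": time; "q": joint angles; "dq": joint speeds; "effort": joint torques, N m; "tool_pos": TCP position; "tool_rot": TCP orientation; "contact_force": force on the tool from outside, world axes, zero at the start; "wrist_torque": the same for the moment, N m; "opening": finger opening in m; "grip_force": force on a finger pad.
Only numpy, scipy, OpenCV 4.12 (cv2) and the standard library are available. Lean on these libraries where they do the work, as an engineer would, in place of code of your own. Each camera call takes 0.05 s, during which the arm holds its last target. There are 200 camera calls.

### The job

Clear the stray hardware off the laptop pallet: using the closed fingers like a brush, sweep the two display hinges and the two small heat sinks along the plate and over the open end where the reclaim tray waits, so that all four drop into the tray. Sweep them gently, do not pinch them or pick them up, and leave the paste jar and the bit stand standing where they are on the pallet.

Things in the scene. Friction and masses are not known exactly. Their poses are not given: they have to be found in the camera images.
- pallet: Fixed laptop pallet: orange plate 280 mm (its x) by 360 mm (its y) on aluminium risers. Origin under its middle, on the bench; the flat top is 70 mm above the bench. White rails 18 mm wide, 14 mm high run along both long edges (inner faces at x = -122 and +122 mm); the ends (y = -180 and +180 mm) are open, with no lip. The tray stands at one end, a screw feeder at the other.
- tray: Fixed reclaim tray: open grey box 280 mm (x) by 190 mm (y), 46 mm high, walls and floor 4 mm. Origin under its middle, on the bench; axes as the pallet's. It stands at the pallet's +y or -y end (varies), middle 260 mm from the pallet's, its near wall tucked 15 mm under the pallet's overhanging end, so that what is pushed over that end drops in.
- feeder: Fixed screw feeder, aluminium box with black front and clear hopper, 190 mm (x) by 110 mm (y), 100 mm high, at the pallet's other end, facing the tray across it, 25 mm off the plate. Origin under its middle, on the bench; axes as the pallet's.
- hinge_a: Steel laptop display hinge lying flat and loose on the pallet, 35 g: a leaf 54 x 16 x 4 mm with a dark barrel 54 mm long and 10 mm thick along one long edge, 54 x 22 x 10 mm over all. Origin under its middle; x runs along the barrel.
- hinge_b: The second hinge, the same as the first. Steel laptop display hinge lying flat and loose on the pallet, 35 g: a leaf 54 x 16 x 4 mm with a dark barrel 54 mm long and 10 mm thick along one long edge, 54 x 22 x 10 mm over all. Origin under its middle; x runs along the barrel.
- sink_a: Small square finned aluminium heat sink lying fins up and loose on the pallet, 34 x 34 x 14 mm, 25 g. Origin under its middle; x runs along the fins.
- sink_b: The second heat sink, the same as the first. Small square finned aluminium heat sink lying fins up and loose on the pallet, 34 x 34 x 14 mm, 25 g. Origin under its middle; x runs along the fins.
- jar: Paste jar, white with black cap, 37 mm across, 42 mm high, loose, standing on the pallet near its lengthwise middle line. Origin under its middle.
- bit_stand: Round aluminium bit stand with six steel bits upright in it, 34 mm across, 46 mm high, loose, standing on the pallet near its lengthwise middle line. Origin under its middle.

How it is judged:
At the end, for the whole second after the job is handed in: Both hinges and both heat sinks lie at rest inside the tray (origins within 136 mm along its x and 91 mm along its y of its middle, and lower than 42 mm above its underside); the jar and the bit stand are within 15 mm of where they were, not tipped (x of hinge_a in the frame of tray between -0.136 and 0.136 m and y of hinge_a in the frame of tray between -0.091 and 0.091 m and z of each of hinge_a, hinge_b, sink_a, sink_b in the frame of tray below 0.042 m and linear speed of each of hinge_a, hinge_b, sink_a, sink_b below 0.02 m/s and x of hinge_b in the frame of tray between -0.136 and 0.136 m and y of hinge_b in the frame of tray between -0.091 and 0.091 m and x of sink_a in the frame of tray between -0.136 and 0.136 m and y of sink_a in the frame of tray between -0.091 and 0.091 m and x of sink_b in the frame of tray between -0.136 and 0.136 m and y of sink_b in the frame of tray between -0.091 and 0.091 m and distance of each of jar, bit_stand from where it was at the start of the episode below 0.015 m and angle between each of jar, bit_stand's own z axis and vertical below 0.15 rad); the robot touches nothing.
It fails at once if a hinge or heat sink is lifted (it rises more than 25 mm over where it lies on the plate) (height (world z) of any of hinge_a, hinge_b, sink_a, sink_b above 0.095 m).
It fails at once if a hinge or heat sink is pinched or pressed by the fingers with more than 20 N (contact force between the fingers and hinge_a above 20 N or contact force between the fingers and hinge_b above 20 N or contact force between the fingers and sink_a above 20 N or contact force between the fingers and sink_b above 20 N).
It fails at once if the paste jar or the bit stand is shifted more than 15 mm or tipped over (distance of any of jar, bit_stand from where it was at the start of the episode above 0.015 m or angle between any of jar, bit_stand's own z axis and vertical above 0.15 rad).
It also fails if it takes over 72 s, if anything falls off the work surface, if the arm or the gripper's body presses on something with over 40 N, if the wrist force passes 120 N, or if a joint passes its speed limit or range.

## Working session

There is one attempt and no reset: what is moved stays moved. The work goes in short steps, Python scripts to look and compute and a tool call to move; the robot and the scene stay as the last step left them, time stands still between calls to the robot, and variables do not carry over. Pictures are saved under pics/ and viewed, at most 10 in all, crops included, and the job is handed in when it is done.

Besides the shell and the picture viewer there is one more tool, called as name(argument=value, ...) on one line, values as JSON. jog_arm: Moves the arm, as the interface text tells. Its arguments: {"type":"object","properties":{"deltas":{"type":"array","items":{"type":"array"}},"squeeze":{"type":"number"}},"required":["deltas"]}

```bash
mkdir -p pics; python3 - <<'E'
from station import ctrl
import cv2,numpy as np
o=ctrl.get_obs();print({k:np.round(v,3).tolist() for k,v in o.items()},ctrl.hold_point_z)
for n in("top","side"):
    cv2.imwrite(f"pics/{n}0.png",ctrl.get_image(n)[:,:,::-1]);c=ctrl.get_calibration(n);print(n,np.round(c["K"],1).tolist(),np.round(c["extrinsics"],3).tolist())
E
```

```text
{'t': 0.0, 'q': [1.188, 0.053, 1.614, 0.0, 1.476, -0.119], 'dq': [-0.0, -0.001, 0.002, 0.001, -0.001, 0.0], 'effort': [0.001, -39.369, -37.017, -0.0, 0.007, -0.0], 'tool_pos': [0.163, 0.603, 0.23], 'tool_rot': [-0.413, -3.114, 0.003], 'contact_force': [0.186, -1.111, -0.094], 'wrist_torque': [0.0, 0.057, 0.048], 'grip_force': 0.0, 'opening': 0.085} 0.0187
top [[467.9, 0.0, 322.6], [0.0, 467.9, 244.1], [0.0, 0.0, 1.0]] [[-0.004, -1.0, 0.022, 0.003], [-0.999, 0.004, -0.034, 0.541], [0.034, -0.022, -0.999, 0.781], [0.0, 0.0, 0.0, 1.0]]
side [[455.4, 0.0, 317.5], [0.0, 455.4, 239.7], [0.0, 0.0, 1.0]] [[0.794, -0.608, -0.004, -0.43], [-0.354, -0.457, -0.816, 0.263], [0.494, 0.649, -0.578, 0.451], [0.0, 0.0, 0.0, 1.0]]
```

View pics/top0.png

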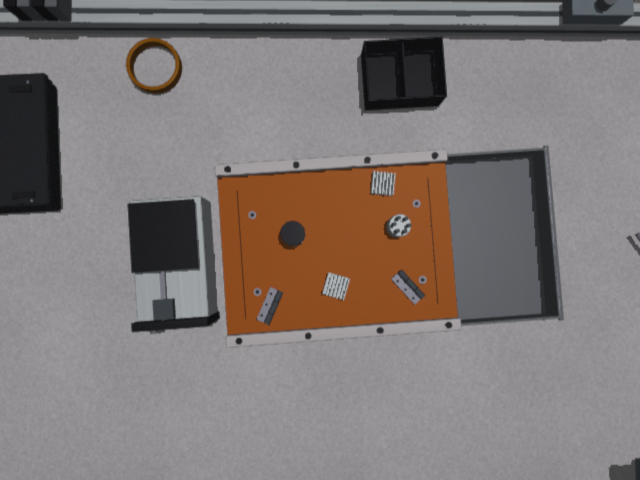

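View pics/side0.png

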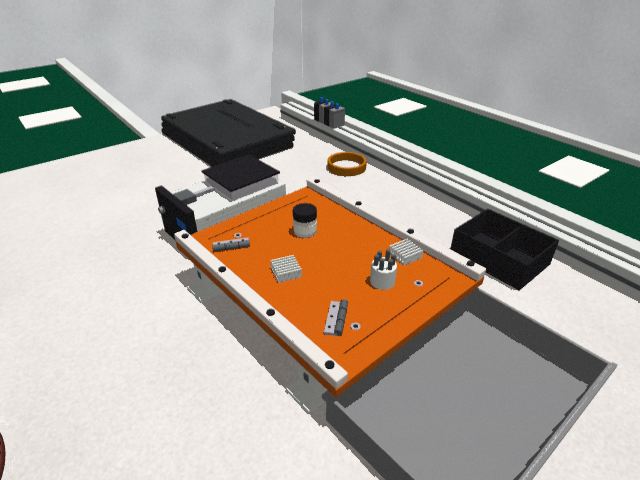

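The top view shows the tray on the right (world −y) and the feeder on the left. Hinges are near (270,306) and (408,287), sinks near (383,183) and (337,287), the jar cap at (292,234), and the bit stand at (399,226). The side view agrees. I'll enlarge both.

```bash
python3 - <<'E'
import cv2
a=cv2.imread("pics/top0.png")[150:350,210:470];cv2.imwrite("pics/topc.png",cv2.resize(a,None,fx=3,fy=3,interpolation=2))
a=cv2.imread("pics/side0.png")[175:390,170:490];cv2.imwrite("pics/sidec.png",cv2.resize(a,None,fx=2.5,fy=2.5,interpolation=2))
E
```

```text
(no output)
```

View pics/topc.png

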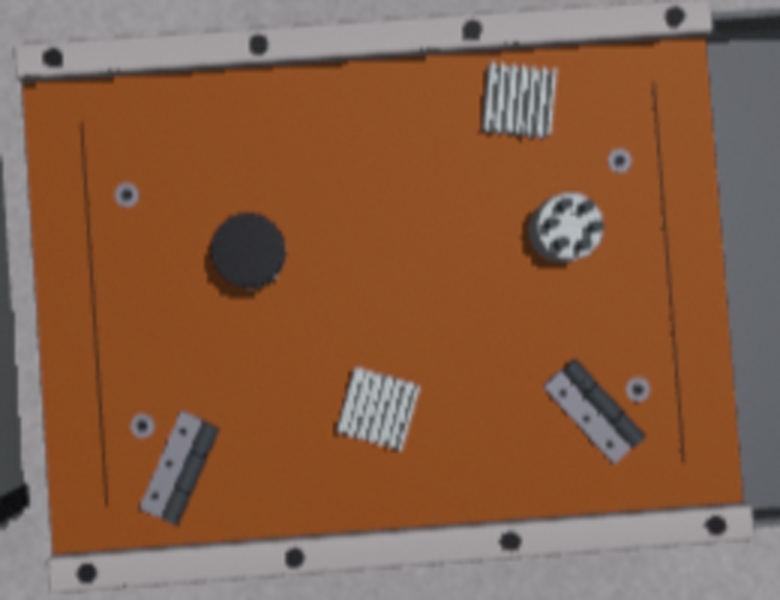

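View pics/sidec.png

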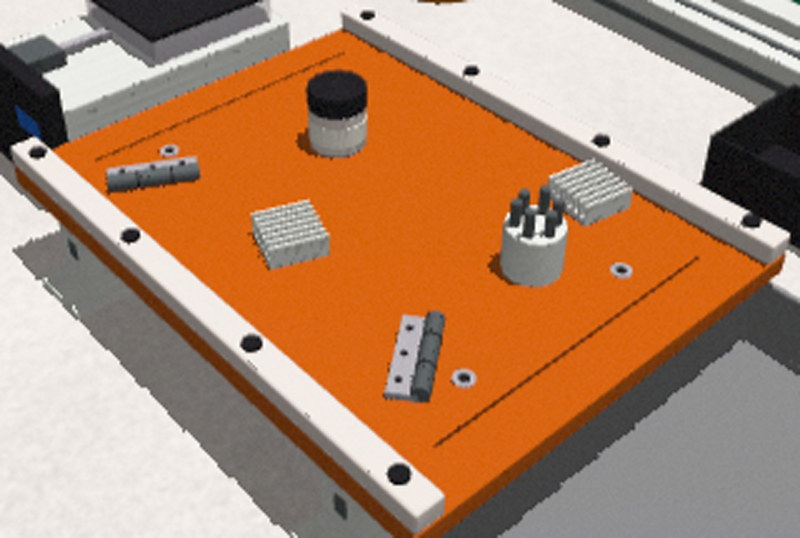

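Both crops are clear: the rail screws, plate washers, two sinks, two hinges, jar and bit stand are all readable. Next I triangulate matching points and get positions in the pallet frame.

```bash
cat >h.py <<'E'
from station import ctrl
import cv2,numpy as np
def cal(n):
    c=ctrl.get_calibration(n);return np.array(c["K"]),np.array(c["extrinsics"])
def tri(pt,ps):
    P=[];
    for n in("top","side"):
        K,E=cal(n);P.append(K@E[:3])
    X=cv2.triangulatePoints(P[0],P[1],np.array(pt,float).T,np.array(ps,float).T);return (X[:3]/X[3]).T
def plane(n,p,z):
    K,E=cal(n);R,t=E[:3,:3],E[:3,3];c=-R.T@t
    d=(R.T@np.linalg.inv(K)@np.c_[np.array(p,float),np.ones(len(p))].T).T
    return c+d*((np.asarray(z)-c[2])/d[:,2])[:,None]
E
python3 - <<'E'
from h import *
T=lambda p:np.array(p)/3+[210,150]; S=lambda p:np.array(p)/2.5+[170,175]
t=[(53,57),(675,17),(87,573),(716,525),(620,160),(142,426),(638,389),(519,100),(379,408),(248,250),(569,226)]
s=[(368,15),(753,221),(38,152),(399,474),(621,270),(169,150),(463,378),(591,185),(289,224),(337,83),(533,222)]
X=tri(T(t),S(s));print(np.round(X,3))
q=plane("top",T(t[:4]),.084+np.zeros(4));c=q.mean(0)[:2];u=(q[0]+q[2]-q[1]-q[3])[:2];a=np.arctan2(-u[0],u[1]);print("centre",c,"yaw",a,"len",np.linalg.norm(u)/2)
# x width
print(np.linalg.norm(q[0]-q[2]))
R=np.array([[np.cos(a),-np.sin(a)],[np.sin(a),np.cos(a)]])
# side estimate
q2=plane("side",S(s[:4]),.084+np.zeros(4));print("side centre",q2.mean(0))
def rep(n,p,z):
    p=plane("top",T(p),np.array(z))[:,:2];print(n,"world",np.round(p,3).tolist(),"pal",np.round((p-c)@R*1000).tolist())
rep("sinkfar corners",[(490,63),(557,68),(551,137),(482,132)],[.084]*4)
rep("sinknear",[(355,367),(420,384),(403,451),(338,432)],[.084]*4)
rep("hingeA feeder side: leaf corners, barrel ends",[(183,410),(140,512),(218,425),(178,524)],[.074,.074,.075,.075])
rep("hingeB traysd",[(545,385),(618,463),(572,360),(645,437)],[.074,.074,.075,.075])
rep("jar,stand",[(248,250),(569,226)],[.112,.1])
rep("plate edge",[(706,40),(743,503),(24,82),(54,553)],[.07]*4)
E
```

```text
[[ 0.653  0.146  0.086]
 [ 0.674 -0.172  0.087]
 [ 0.393  0.129  0.087]
 [ 0.414 -0.189  0.087]
 [ 0.602 -0.146  0.072]
 [ 0.465  0.103  0.072]
 [ 0.482 -0.154  0.072]
 [ 0.632 -0.092  0.083]
 [ 0.474 -0.018  0.086]
 [ 0.553  0.046  0.115]
 [ 0.565 -0.113  0.102]]
centre [ 0.53335873 -0.02150448] yaw 0.06638241860130831 len 0.3201796278429936
0.262414787779888
side centre [ 0.53614012 -0.01858653  0.084     ]
sinkfar corners world [[0.651, -0.076], [0.648, -0.111], [0.612, -0.108], [0.615, -0.072]] pal [[113.0, -63.0], [108.0, -97.0], [73.0, -91.0], [78.0, -56.0]]
sinknear world [[0.495, -0.006], [0.486, -0.039], [0.452, -0.031], [0.462, 0.002]] pal [[-37.0, 18.0], [-48.0, -15.0], [-82.0, -4.0], [-70.0, 29.0]]
hingeA feeder side: leaf corners, barrel ends world [[0.473, 0.082], [0.421, 0.104], [0.465, 0.064], [0.415, 0.084]] pal [[-53.0, 107.0], [-104.0, 133.0], [-62.0, 90.0], [-111.0, 114.0]]
hingeB traysd world [[0.485, -0.105], [0.444, -0.142], [0.498, -0.119], [0.458, -0.156]] pal [[-54.0, -80.0], [-97.0, -115.0], [-42.0, -95.0], [-84.0, -130.0]]
jar,stand world [[0.553, 0.047], [0.565, -0.113]] pal [[24.0, 67.0], [26.0, -94.0]]
plate edge world [[0.665, -0.192], [0.423, -0.208], [0.643, 0.165], [0.4, 0.148]] pal [[120.0, -179.0], [-123.0, -179.0], [122.0, 178.0], [-122.0, 178.0]]
```

jog_arm(deltas=[[1, [0.375, -0.85, 0], [0, 0, -0.2]], [1, [0.375, -0.85, 0], [0, 0, -0.2]], [1, [0.375, -0.85, 0], [0, 0, -0.2]], [1, [0.375, -0.85, 0], [0, 0, -0.2]], [1, [0.375, -0.85, 0], [0, 0, -0.2]], [1, [0.375, -0.85, 0], [0, 0, -0.2]], [1, [0.375, -0.85, 0], [0, 0, -0.2]], [1, [0.375, -0.85, 0], [0, 0, -0.2]], [1, [0.375, -0.85, 0], [0, 0, -0.2]], [1, [0.375, -0.85, 0], [0, 0, -0.2]], [1, [0.375, -0.85, 0], [0, 0, -0.2]]], squeeze=20)

```text
t: 1.02
tool_pos: [0.3136, 0.2618, 0.231]
tool_rot: [-1.362, -2.831, -0.0]
contact_force: [-0.1, 0.4, -1.1]
opening: -0.0
grip_force: 0.0
```

jog_arm(deltas=[[1, [0.3875, -0.84, 0], [0, 0, -0.195]], [1, [0.3875, -0.84, 0], [0, 0, -0.195]], [1, [0.3875, -0.84, 0], [0, 0, -0.195]], [1, [0.3875, -0.84, 0], [0, 0, -0.195]], [1, [0.3875, -0.84, 0], [0, 0, -0.195]], [1, [0.3875, -0.84, 0], [0, 0, -0.195]], [1, [0.3875, -0.84, 0], [0, 0, -0.195]], [1, [0.3875, -0.84, 0], [0, 0, -0.195]], [1, [0.3875, -0.84, 0], [0, 0, -0.195]], [1, [0.3875, -0.84, 0], [0, 0, -0.195]], [1, [0.3875, -0.84, 0], [0, 0, -0.195]]])

```text
t: 1.93
tool_pos: [0.4685, -0.0726, 0.2306]
tool_rot: [-2.146, -2.291, 0.0]
contact_force: [-0.2, 0.1, -0.8]
opening: 0.0004
grip_force: 0.0
```

jog_arm(deltas=[[1, [0, 0, -0.1], [0, 0, 0]], [1, [0, 0, -0.2], [0, 0, 0]], [1, [0, 0, -0.3], [0, 0, 0]], [1, [0, 0, -0.36], [0, 0, 0]], [1, [0, 0, -0.375], [0, 0, 0]], [1, [0, 0, -0.385], [0, 0, 0]], [1, [0, 0, -0.39], [0, 0, 0]], [1, [0, 0, -0.3925], [0, 0, 0]], [1, [0, 0, -0.3925], [0, 0, 0]]])

```text
t: 2.68
tool_pos: [0.4695, -0.0727, 0.0764]
tool_rot: [2.144, 2.292, 0.003]
contact_force: [1.1, 0.5, -0.1]
opening: -0.0001
grip_force: 0.0
```

```bash
python3 - <<'E'
from h import *
a=ctrl.get_image("side")[175:390,170:490,::-1];cv2.imwrite("pics/s1.png",cv2.resize(a,None,fx=2.5,fy=2.5,interpolation=2));print(ctrl.get_obs()["contact_force"])
E
```

```text
[ 0.27708258  0.36132309 -0.21973231]
```

View pics/s1.png

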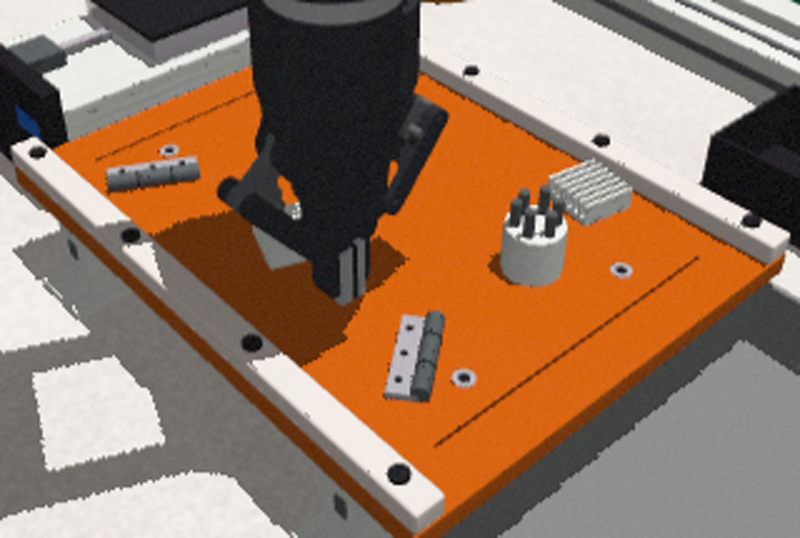

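The fingers stand cleanly between the near sink and hinge B (tip at about crop (345,300)). The linkage elbows stick out to crop (228,190) and (440,110), so I'll check how high they are relative to the stand.

```bash
python3 - <<'E'
from h import *
o=ctrl.get_obs();print(o["tool_pos"])
K,E=cal("side");R,t=E[:3,:3],E[:3,3];c=-R.T@t
n=np.array([-.0663,.9978,0]);u=np.array([.9978,.0663,0])
for p in[(218,190),(232,205),(300,265),(447,110),(395,213),(345,303)]:
    q=np.array(p)/2.5+[170,175];d=R.T@np.linalg.inv(K)@np.r_[q,1]
    X=c+d*(n@(o["tool_pos"]-c))/(n@d);print(p,round((X-o["tool_pos"])@u*1000),round(X[2]*1000))
E
```

```text
[ 0.46943064 -0.07284     0.07636463]
(218, 190) -69 177
(232, 205) -62 166
(300, 265) -26 110
(447, 110) 72 159
(395, 213) 36 110
(345, 303) 2 68
```

jog_arm(deltas=[[1, [0, 0, 0], [0, 0, 0]], [1, [0, 0, -0.005], [0, 0, 0]], [1, [0, 0, -0.005], [0, 0, 0]], [1, [0, 0, -0.005], [0, 0, 0]]])

```text
t: 3.07
tool_pos: [0.4679, -0.0727, 0.0724]
tool_rot: [-2.147, -2.293, -0.0]
contact_force: [-0.4, 0.8, 0.3]
opening: 0.0001
grip_force: 0.0
```

jog_arm(deltas=[[1, [0.001, -0.02, 0], [0, 0, 0]], [1, [0.003, -0.04, 0], [0, 0, 0]], [1, [0.004, -0.06, 0], [0, 0, 0]], [1, [0.005, -0.08, 0], [0, 0, 0]], [1, [0.007, -0.1, 0], [0, 0, 0]], [1, [0.008, -0.12, 0], [0, 0, 0]], [1, [0.009, -0.14, 0], [0, 0, 0]], [1, [0.011, -0.16, 0], [0, 0, 0]], [1, [0.012, -0.18, 0], [0, 0, 0]], [1, [0.013, -0.2, 0], [0, 0, 0]], [1, [0.015, -0.22, 0], [0, 0, 0]], [1, [0.016, -0.24, 0], [0, 0, 0]]])

```text
t: 4.07
tool_pos: [0.4744, -0.1694, 0.0723]
tool_rot: [-2.147, -2.294, 0.0]
contact_force: [1.0, -0.4, 0.3]
opening: -0.0002
grip_force: 0.2
```

jog_arm(deltas=[[1, [0.001, -0.02, 0], [0, 0, 0]], [1, [0.003, -0.04, 0], [0, 0, 0]], [1, [0.004, -0.06, 0], [0, 0, 0]], [1, [0.005, -0.08, 0], [0, 0, 0]], [1, [0.007, -0.1, 0], [0, 0, 0]], [1, [0.008, -0.12, 0], [0, 0, 0]], [1, [0.009, -0.14, 0], [0, 0, 0]], [1, [0.011, -0.16, 0], [0, 0, 0]], [1, [0.011, -0.17, 0], [0, 0, 0]], [1, [0.011, -0.17, 0], [0, 0, 0]]])

```text
t: 4.9
tool_pos: [0.4788, -0.2376, 0.0724]
tool_rot: [2.148, 2.292, -0.0]
contact_force: [-0.5, 0.2, 0.8]
opening: -0.0002
grip_force: 0.0
```

```bash
python3 - <<'E'
from h import *
a=ctrl.get_image("side")[175:480,170:640,::-1];cv2.imwrite("pics/s2.png",cv2.resize(a,None,fx=1.7,fy=1.7,interpolation=2));print(ctrl.get_obs()["tool_pos"])
E
```

```text
[ 0.47871025 -0.23700357  0.07224204]
```

View pics/s2.png

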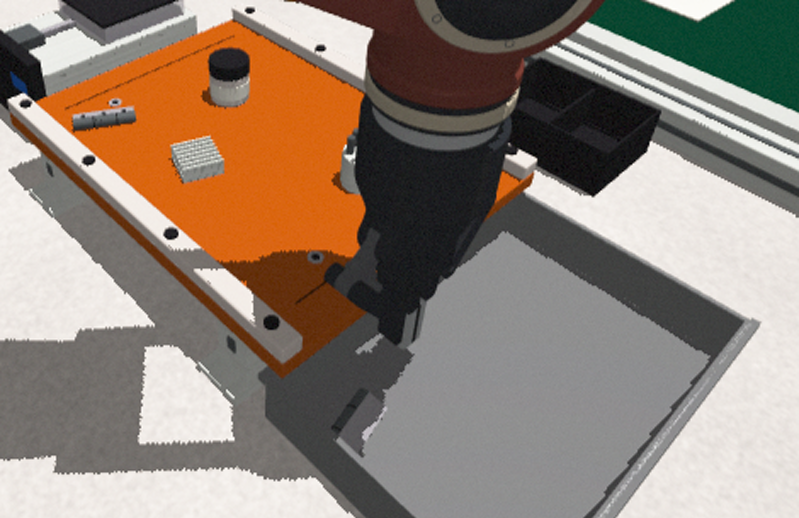

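Hinge B is in the tray (crop (355,415)), and the other parts haven't moved. Next is the near sink.

jog_arm(deltas=[[1, [0, 0, 0.1], [0, 0, 0]], [1, [0, 0, 0.2], [0, 0, 0]], [1, [-0.019, 0.66, 0.2], [0, 0, 0]], [1, [-0.019, 0.66, 0.2], [0, 0, 0]], [1, [-0.019, 0.66, 0.2], [0, 0, 0]], [1, [-0.019, 0.66, 0.2], [0, 0, 0]], [1, [-0.019, 0.66, 0.2], [0, 0, 0]], [1, [-0.019, 0.66, 0.2], [0, 0, 0]], [1, [-0.019, 0.66, 0.2], [0, 0, 0]], [1, [-0.019, 0.66, 0.2], [0, 0, 0]], [1, [-0.019, 0.66, 0.2], [0, 0, 0]]])

```text
t: 5.87
tool_pos: [0.4709, 0.0282, 0.1522]
tool_rot: [2.144, 2.296, -0.001]
contact_force: [0.7, -0.5, 0.4]
opening: 0.0002
grip_force: 0.0
```

jog_arm(deltas=[[1, [0, 0, -0.08], [0, 0, 0]], [1, [0, 0, -0.15], [0, 0, 0]], [1, [0, 0, -0.185], [0, 0, 0]], [1, [0, 0, -0.197], [0, 0, 0]], [1, [0, 0, -0.2], [0, 0, 0]], [1, [0, 0, -0.2], [0, 0, 0]], [1, [0, 0, -0.2], [0, 0, 0]]])

```text
t: 6.45
tool_pos: [0.4724, 0.0267, 0.0738]
tool_rot: [2.146, 2.291, 0.002]
contact_force: [-0.8, -0.4, 0.0]
opening: -0.0002
grip_force: 0.0
```

jog_arm(deltas=[[1, [0.001, -0.02, 0], [0, 0, 0]], [1, [0.003, -0.04, 0], [0, 0, 0]], [1, [0.004, -0.06, 0], [0, 0, 0]], [1, [0.005, -0.08, 0], [0, 0, 0]], [1, [0.007, -0.1, 0], [0, 0, 0]], [1, [0.008, -0.12, 0], [0, 0, 0]], [1, [0.009, -0.14, 0], [0, 0, 0]], [1, [0.011, -0.16, 0], [0, 0, 0]], [1, [0.012, -0.18, 0], [0, 0, 0]], [1, [0.013, -0.2, 0], [0, 0, 0]], [1, [0.015, -0.22, 0], [0, 0, 0]], [1, [0.016, -0.24, 0], [0, 0, 0]]])

```text
t: 7.45
tool_pos: [0.4776, -0.0695, 0.0723]
tool_rot: [-2.147, -2.294, 0.0]
contact_force: [-0.4, 0.8, -0.3]
opening: 0.0001
grip_force: 0.1
```

jog_arm(deltas=[[1, [0.001, -0.02, 0], [0, 0, 0]], [1, [0.003, -0.04, 0], [0, 0, 0]], [1, [0.004, -0.06, 0], [0, 0, 0]], [1, [0.005, -0.08, 0], [0, 0, 0]], [1, [0.007, -0.1, 0], [0, 0, 0]], [1, [0.008, -0.12, 0], [0, 0, 0]], [1, [0.009, -0.14, 0], [0, 0, 0]], [1, [0.011, -0.16, 0], [0, 0, 0]], [1, [0.012, -0.18, 0], [0, 0, 0]], [1, [0.013, -0.2, 0], [0, 0, 0]], [1, [0.015, -0.22, 0], [0, 0, 0]], [1, [0.016, -0.24, 0], [0, 0, 0]]])

```text
t: 8.45
tool_pos: [0.4841, -0.1655, 0.0723]
tool_rot: [2.147, 2.294, 0.0]
contact_force: [-0.5, -0.3, -0.3]
opening: 0.0001
grip_force: 0.1
```

jog_arm(deltas=[[1, [0.001, -0.02, 0], [0, 0, 0]], [1, [0.003, -0.04, 0], [0, 0, 0]], [1, [0.004, -0.06, 0], [0, 0, 0]], [1, [0.005, -0.08, 0], [0, 0, 0]], [1, [0.007, -0.1, 0], [0, 0, 0]], [1, [0.008, -0.12, 0], [0, 0, 0]], [1, [0.009, -0.14, 0], [0, 0, 0]], [1, [0.011, -0.16, 0], [0, 0, 0]], [1, [0.011, -0.17, 0], [0, 0, 0]], [1, [0.011, -0.17, 0], [0, 0, 0]]])

```text
t: 9.28
tool_pos: [0.4884, -0.2336, 0.0724]
tool_rot: [2.148, 2.292, -0.0]
contact_force: [0.1, 0.2, 0.1]
opening: 0.0
grip_force: 0.0
```

```bash
python3 - <<'E'
from h import *
a=ctrl.get_image("side")[175:480,170:640,::-1];cv2.imwrite("pics/s3.png",cv2.resize(a,None,fx=1.7,fy=1.7,interpolation=2));print(ctrl.get_obs()["tool_pos"])
E
```

```text
[ 0.48834808 -0.23304309  0.07228264]
```

View pics/s3.png

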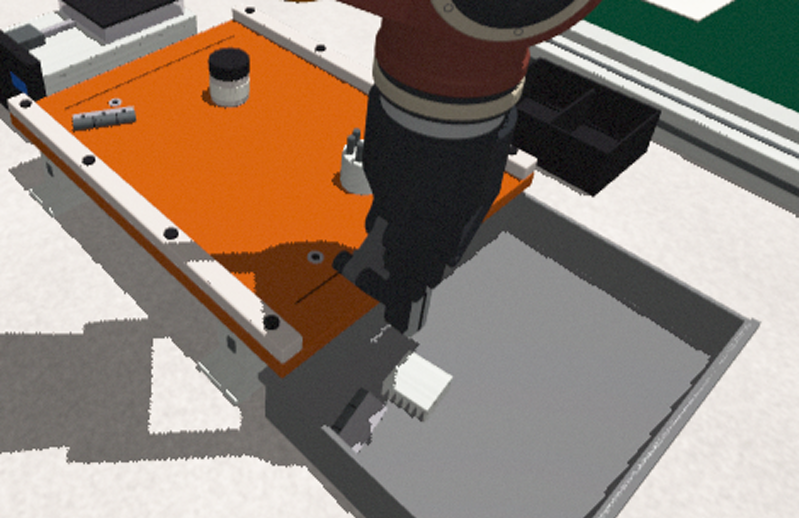

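The near sink is in the tray (crop (420,380)). The jar and stand haven't moved. Next is hinge A.

jog_arm(deltas=[[1, [0, 0, 0.1], [0, 0, 0]], [1, [0, 0, 0.2], [0, 0, 0]], [1, [-0.114, 0.893, 0.2], [0, 0, 0]], [1, [-0.114, 0.893, 0.2], [0, 0, 0]], [1, [-0.114, 0.893, 0.2], [0, 0, 0]], [1, [-0.114, 0.893, 0.2], [0, 0, 0]], [1, [-0.114, 0.893, 0.2], [0, 0, 0]], [1, [-0.114, 0.893, 0.2], [0, 0, 0]], [1, [-0.114, 0.893, 0.2], [0, 0, 0]], [1, [-0.114, 0.893, 0.2], [0, 0, 0]], [1, [-0.114, 0.893, 0.2], [0, 0, 0]], [1, [-0.114, 0.893, 0.2], [0, 0, 0]]])

```text
t: 10.33
tool_pos: [0.4414, 0.1289, 0.1523]
tool_rot: [-2.138, -2.299, -0.002]
contact_force: [-1.0, -0.5, 0.3]
opening: 0.0004
grip_force: 0.0
```

jog_arm(deltas=[[1, [0, 0, -0.0], [0, 0, 0]], [1, [0, 0, -0.08], [0, 0, 0]], [1, [0, 0, -0.15], [0, 0, 0]], [1, [0, 0, -0.185], [0, 0, 0]], [1, [0, 0, -0.197], [0, 0, 0]], [1, [0, 0, -0.2], [0, 0, 0]], [1, [0, 0, -0.2], [0, 0, 0]], [1, [0, 0, -0.2], [0, 0, 0]]])

```text
t: 11.0
tool_pos: [0.444, 0.1242, 0.0738]
tool_rot: [2.147, 2.292, 0.003]
contact_force: [-0.4, 0.7, 0.4]
opening: -0.0
grip_force: 0.0
```

jog_arm(deltas=[[1, [0.001, -0.02, 0], [0, 0, 0]], [1, [0.003, -0.04, 0], [0, 0, 0]], [1, [0.004, -0.06, 0], [0, 0, 0]], [1, [0.005, -0.08, 0], [0, 0, 0]], [1, [0.007, -0.1, 0], [0, 0, 0]], [1, [0.008, -0.12, 0], [0, 0, 0]], [1, [0.009, -0.14, 0], [0, 0, 0]], [1, [0.011, -0.16, 0], [0, 0, 0]], [1, [0.012, -0.18, 0], [0, 0, 0]], [1, [0.013, -0.2, 0], [0, 0, 0]], [1, [0.015, -0.22, 0], [0, 0, 0]], [1, [0.016, -0.24, 0], [0, 0, 0]]])

```text
t: 12.0
tool_pos: [0.4504, 0.0282, 0.0738]
tool_rot: [2.147, 2.292, 0.005]
contact_force: [-0.6, 4.9, 7.1]
opening: 0.0003
grip_force: 3.7
```

jog_arm(deltas=[[1, [0.001, -0.02, 0], [0, 0, 0]], [1, [0.003, -0.04, 0], [0, 0, 0]], [1, [0.004, -0.06, 0], [0, 0, 0]], [1, [0.005, -0.08, 0], [0, 0, 0]], [1, [0.007, -0.1, 0], [0, 0, 0]], [1, [0.008, -0.12, 0], [0, 0, 0]], [1, [0.009, -0.14, 0], [0, 0, 0]], [1, [0.011, -0.16, 0], [0, 0, 0]], [1, [0.012, -0.18, 0], [0, 0, 0]], [1, [0.013, -0.2, 0], [0, 0, 0]], [1, [0.015, -0.22, 0], [0, 0, 0]], [1, [0.016, -0.24, 0], [0, 0, 0]]])

```text
t: 13.0
tool_pos: [0.4567, -0.0679, 0.074]
tool_rot: [2.147, 2.292, 0.004]
contact_force: [-0.4, 5.4, 7.9]
opening: 0.0
grip_force: 4.7
```

```bash
python3 - <<'E'
from h import *
a=ctrl.get_image("side")[175:480,170:640,::-1];cv2.imwrite("pics/s4.png",cv2.resize(a,None,fx=1.7,fy=1.7,interpolation=2));print(ctrl.get_obs()["tool_pos"])
E
```

```text
[ 0.45685471 -0.06923009  0.07401183]
```

View pics/s4.png

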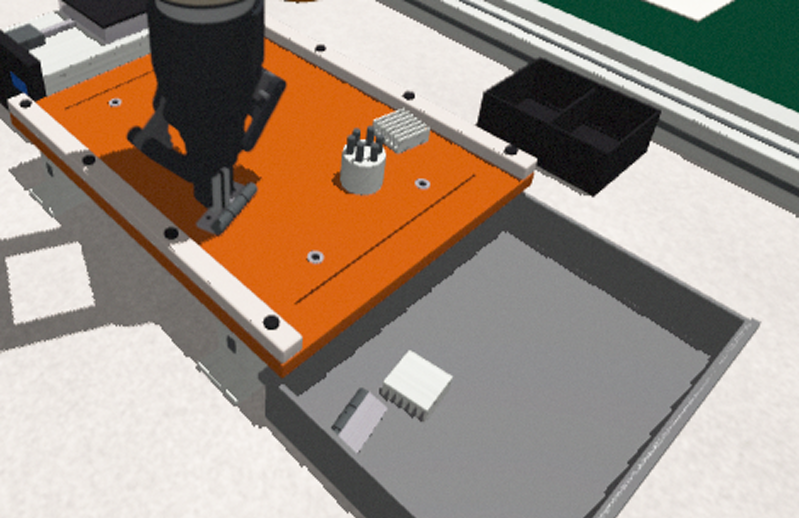

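The hinge A fingertip rode up onto the thin leaf and is pressing with about 8 N (the hinge is at crop (230,205)). I'll lift off, back up, settle fully at 72 mm and push on the leaf edge instead.

jog_arm(deltas=[[1, [0, 0, 0.01], [0, 0, 0]], [1, [0, 0, 0.03], [0, 0, 0]], [1, [0, 0, 0.05], [0, 0, 0]], [1, [-0.003, 0.04, 0.05], [0, 0, 0]], [1, [-0.005, 0.08, 0.05], [0, 0, 0]], [1, [-0.006, 0.09, 0.05], [0, 0, 0]], [1, [-0.006, 0.09, 0.02], [0, 0, 0]], [1, [-0.006, 0.09, 0.005], [0, 0, 0]], [1, [-0.006, 0.09, -0.002], [0, 0, 0]], [1, [-0.006, 0.09, -0.002], [0, 0, 0]], [1, [-0.006, 0.09, -0.002], [0, 0, 0]], [1, [-0.006, 0.09, -0.002], [0, 0, 0]]])

```text
t: 14.05
tool_pos: [0.4534, -0.0317, 0.0719]
tool_rot: [2.147, 2.293, 0.0]
contact_force: [-0.5, -0.0, 0.0]
opening: -0.0003
grip_force: 0.0
```

```bash
python3 - <<'E'
from h import *
a=ctrl.get_image("side")[215:355,210:410,::-1];cv2.imwrite("pics/s5.png",cv2.resize(a,None,fx=4,fy=4,interpolation=2));print(ctrl.get_obs()["tool_pos"])
E
```

```text
[ 0.45347458 -0.03172652  0.07193956]
```

View pics/s5.png

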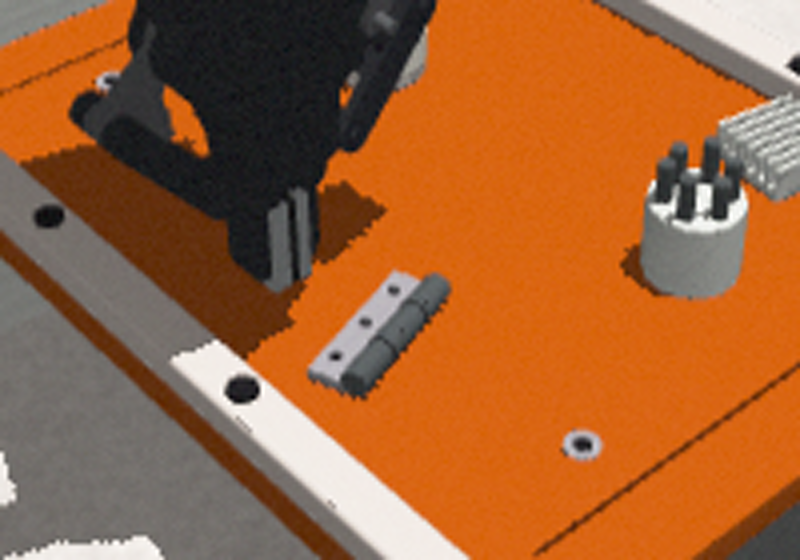

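```bash
python3 - <<'E'
from h import *
c=np.array([.5362,-.0186]);a=.0664;R=np.array([[np.cos(a),-np.sin(a)],[np.sin(a),np.cos(a)]])
p=np.array([(310,370),(398,272),(355,385),(447,283)])/4+[210,215]
print(np.round((plane("side",p,np.array([.073,.073,.075,.075]))[:,:2]-c)@R*1000))
c=np.array([.5345,-.0205]);print((ctrl.get_obs()["tool_pos"][:2]-c)@R*1000)
E
```

```text
[[-105.  -52.]
 [ -54.  -35.]
 [-100.  -69.]
 [ -46.  -52.]]
[-81.59175714  -5.8256493 ]
```

The hinge lies flat and the fingers are clear behind it. Its centre is at pallet x of about −76. I'll re-centre the brush by 5.6 mm and sweep at 72 mm height.

jog_arm(deltas=[[1, [0.014, 0.001, 0], [0, 0, 0]], [1, [0.015, -0.019, 0], [0, 0, 0]], [1, [0.017, -0.039, 0], [0, 0, 0]], [1, [0.018, -0.059, 0], [0, 0, 0]], [1, [0.019, -0.079, 0], [0, 0, 0]], [1, [0.021, -0.099, 0], [0, 0, 0]], [1, [0.022, -0.119, 0], [0, 0, 0]], [1, [0.023, -0.139, 0], [0, 0, 0]], [1, [0.025, -0.159, 0], [0, 0, 0]], [1, [0.026, -0.179, 0], [0, 0, 0]], [1, [0.027, -0.199, 0], [0, 0, 0]], [1, [0.029, -0.219, 0], [0, 0, 0]]])

```text
t: 15.1
tool_pos: [0.4648, -0.1198, 0.0715]
tool_rot: [-2.147, -2.293, -0.0]
contact_force: [-0.3, 0.5, 0.2]
opening: 0.0002
grip_force: 0.4
```

Force is near zero and the height held. I'll continue over the edge.

jog_arm(deltas=[[1, [0.001, -0.02, 0], [0, 0, 0]], [1, [0.003, -0.04, 0], [0, 0, 0]], [1, [0.004, -0.06, 0], [0, 0, 0]], [1, [0.005, -0.08, 0], [0, 0, 0]], [1, [0.007, -0.1, 0], [0, 0, 0]], [1, [0.008, -0.12, 0], [0, 0, 0]], [1, [0.009, -0.14, 0], [0, 0, 0]], [1, [0.011, -0.16, 0], [0, 0, 0]], [1, [0.012, -0.18, 0], [0, 0, 0]], [1, [0.013, -0.2, 0], [0, 0, 0]], [1, [0.015, -0.22, 0], [0, 0, 0]], [1, [0.016, -0.24, 0], [0, 0, 0]]])

```text
t: 16.1
tool_pos: [0.4711, -0.2159, 0.0714]
tool_rot: [-2.147, -2.294, 0.0]
contact_force: [0.3, -0.3, 0.4]
opening: 0.0002
grip_force: 0.0
```

jog_arm(deltas=[[1, [0.001, -0.02, 0], [0, 0, 0]], [1, [0.003, -0.04, 0], [0, 0, 0]], [1, [0.003, -0.05, 0], [0, 0, 0]], [1, [0.003, -0.05, 0], [0, 0, 0]], [1, [0.003, -0.05, 0], [0, 0, 0]]])

```text
t: 16.52
tool_pos: [0.4723, -0.2352, 0.0714]
tool_rot: [-2.147, -2.293, -0.0]
contact_force: [-0.4, 0.9, -0.0]
opening: -0.0001
grip_force: 0.0
```

jog_arm(deltas=[[1, [0, 0, 0.1], [0, 0, 0]], [1, [0, 0, 0.2], [0, 0, 0]], [1, [0, 0, 0.3], [0, 0, 0]], [1, [0, 0, 0.3], [0, 0, 0]], [1, [0.396, 0.47, 0.3], [0, 0, 0]], [1, [0.396, 0.47, 0.3], [0, 0, 0]], [1, [0.396, 0.47, 0.3], [0, 0, 0]], [1, [0.396, 0.47, 0.3], [0, 0, 0]], [1, [0.396, 0.47, 0.3], [0, 0, 0]], [1, [0.396, 0.47, 0.3], [0, 0, 0]], [1, [0.396, 0.47, 0.3], [0, 0, 0]], [1, [0.396, 0.47, 0.3], [0, 0, 0]]])

```text
t: 17.52
tool_pos: [0.6313, -0.0449, 0.1908]
tool_rot: [-2.142, -2.297, 0.001]
contact_force: [-0.6, 0.1, -0.9]
opening: -0.0001
grip_force: 0.0
```

jog_arm(deltas=[[1, [0, 0, 0], [0, 0, 0]], [1, [0, 0, -0.08], [0, 0, 0]], [1, [0, 0, -0.16], [0, 0, 0]], [1, [0, 0, -0.24], [0, 0, 0]], [1, [0, 0, -0.28], [0, 0, 0]], [1, [0, 0, -0.292], [0, 0, 0]], [1, [0, 0, -0.298], [0, 0, 0]], [1, [0, 0, -0.298], [0, 0, 0]], [1, [0, 0, -0.298], [0, 0, 0]], [1, [0, 0, -0.298], [0, 0, 0]]])

```text
t: 18.35
tool_pos: [0.6322, -0.0475, 0.0746]
tool_rot: [2.145, 2.291, 0.003]
contact_force: [-0.2, 0.5, -0.0]
opening: 0.0001
grip_force: 0.0
```

```bash
python3 - <<'E'
from h import *
a=ctrl.get_image("side")[175:480,170:640,::-1];cv2.imwrite("pics/s6.png",cv2.resize(a,None,fx=1.7,fy=1.7,interpolation=2));print(ctrl.get_obs()["tool_pos"])
E
```

```text
[ 0.63204131 -0.04743064  0.07438016]
```

View pics/s6.png

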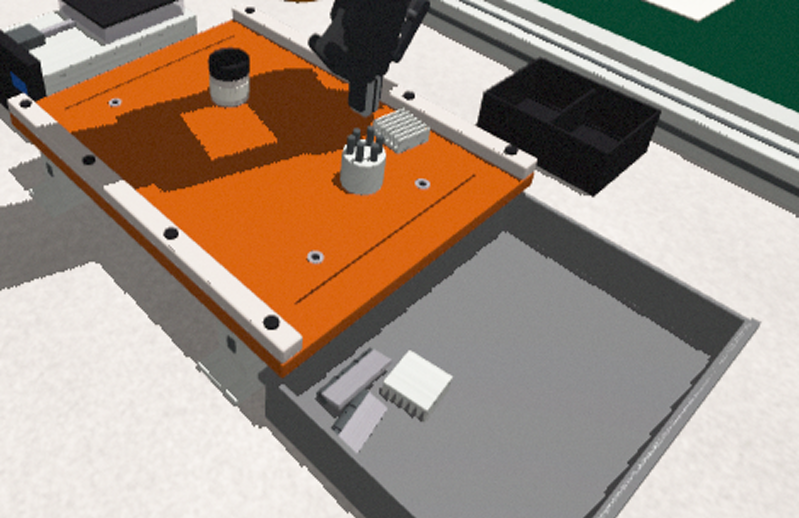

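Both hinges and the near sink are in the tray, and the fingers stand behind the far sink (crop (370,110)). Next is the last sweep.

jog_arm(deltas=[[1, [0.001, -0.02, 0], [0, 0, 0]], [1, [0.003, -0.04, 0], [0, 0, 0]], [1, [0.004, -0.06, 0], [0, 0, 0]], [1, [0.005, -0.08, 0], [0, 0, 0]], [1, [0.007, -0.1, 0], [0, 0, 0]], [1, [0.008, -0.12, 0], [0, 0, 0]], [1, [0.009, -0.14, 0], [0, 0, 0]], [1, [0.011, -0.16, 0], [0, 0, 0]], [1, [0.012, -0.18, 0], [0, 0, 0]], [1, [0.013, -0.2, 0], [0, 0, 0]], [1, [0.015, -0.22, 0], [0, 0, 0]], [1, [0.016, -0.24, 0], [0, 0, 0]]])

```text
t: 19.4
tool_pos: [0.6372, -0.1439, 0.0722]
tool_rot: [2.147, 2.294, -0.0]
contact_force: [0.2, -0.1, 0.2]
opening: -0.0004
grip_force: 0.0
```

jog_arm(deltas=[[1, [0.001, -0.02, 0], [0, 0, 0]], [1, [0.003, -0.04, 0], [0, 0, 0]], [1, [0.004, -0.06, 0], [0, 0, 0]], [1, [0.005, -0.08, 0], [0, 0, 0]], [1, [0.007, -0.1, 0], [0, 0, 0]], [1, [0.008, -0.12, 0], [0, 0, 0]], [1, [0.009, -0.14, 0], [0, 0, 0]], [1, [0.011, -0.16, 0], [0, 0, 0]], [1, [0.012, -0.18, 0], [0, 0, 0]], [1, [0.013, -0.2, 0], [0, 0, 0]], [1, [0.013, -0.2, 0], [0, 0, 0]], [1, [0.013, -0.2, 0], [0, 0, 0]]])

```text
t: 20.4
tool_pos: [0.6423, -0.2235, 0.0723]
tool_rot: [-2.148, -2.293, -0.0]
contact_force: [0.5, 0.4, -0.9]
opening: -0.0
grip_force: 0.0
```

jog_arm(deltas=[[1, [0, 0, 0.1], [0, 0, 0]], [1, [0, 0, 0.2], [0, 0, 0]], [1, [0, 0, 0.3], [0, 0, 0]], [1, [0, 0, 0.4], [0, 0, 0]], [1, [0, 0, 0.4], [0, 0, 0]], [1, [0, 0, 0.4], [0, 0, 0]], [1, [0, 0, 0.4], [0, 0, 0]], [1, [0, 0, 0.4], [0, 0, 0]], [1, [0, 0, 0.4], [0, 0, 0]]])

```text
t: 21.15
tool_pos: [0.6413, -0.2224, 0.2295]
tool_rot: [-2.144, -2.291, 0.002]
contact_force: [-0.0, -0.6, 0.5]
opening: 0.0
grip_force: 0.0
```

```bash
python3 - <<'E'
from h import *
a=ctrl.get_image("side")[175:480,170:640,::-1];cv2.imwrite("pics/s7.png",cv2.resize(a,None,fx=1.7,fy=1.7,interpolation=2));print(ctrl.get_obs()["tool_pos"])
E
```

```text
[ 0.64146479 -0.22250403  0.22975989]
```

I've used up my ten views, so I'll move the arm clear and verify numerically.

jog_arm(deltas=[[1, [-0.5, 0.85, 0], [0, 0, 0]], [1, [-0.5, 0.85, 0], [0, 0, 0]], [1, [-0.5, 0.85, 0], [0, 0, 0]], [1, [-0.5, 0.85, 0], [0, 0, 0]], [1, [-0.5, 0.85, 0], [0, 0, 0]], [1, [-0.5, 0.85, 0], [0, 0, 0]], [1, [-0.5, 0.85, 0], [0, 0, 0]], [1, [-0.5, 0.85, 0], [0, 0, 0]], [1, [-0.5, 0.85, 0], [0, 0, 0]], [1, [-0.5, 0.85, 0], [0, 0, 0]], [1, [-0.5, 0.85, 0], [0, 0, 0]], [1, [-0.5, 0.85, 0], [0, 0, 0]]])

```text
t: 22.2
tool_pos: [0.4417, 0.1175, 0.2316]
tool_rot: [-2.144, -2.296, 0.001]
contact_force: [0.0, -0.5, -0.6]
opening: -0.0001
grip_force: 0.0
```

```bash
python3 - <<'E'
from h import *
im=ctrl.get_image("top")[:,:,::-1].copy();cv2.imwrite("pics/t7.png",im);o=cv2.imread("pics/top0.png")
a=.0664;R=np.array([[np.cos(a),-np.sin(a)],[np.sin(a),np.cos(a)]]);c=np.array([.5334,-.0215])
d=(cv2.absdiff(im,o).max(2)>35).astype(np.uint8)
n,l,s,ce=cv2.connectedComponentsWithStats(d)
for i in range(1,n):
    if s[i,4]>40 and ce[i][0]>370:
        for z in(.015,.08): print(s[i],np.round(ce[i]),z,np.round((plane("top",[ce[i]],[z])[0,:2]-c)@R*1000))
# stand and jar shift by template matching
for nm,(x,y) in {"stand":(399,226),"jar":(292,234)}.items():
    t=o[y-16:y+17,x-16:x+17];m=cv2.matchTemplate(im[y-26:y+27,x-26:x+27],t,cv2.TM_CCOEFF_NORMED);_,v,_,p=cv2.minMaxLoc(m);print(nm,v,np.array(p)-10)
print(ctrl.get_obs()["tool_pos"],ctrl.get_obs()["t"])
E
```

```text
[369 170  27  28 597] [382. 183.] 0.015 [104. -86.]
[369 170  27  28 597] [382. 183.] 0.08 [ 94. -75.]
[447 171  24  24 458] [459. 182.] 0.015 [  97. -216.]
[447 171  24  24 458] [459. 182.] 0.08 [  88. -195.]
[458 257  24  24 427] [469. 269.] 0.015 [ -50. -222.]
[458 257  24  24 427] [469. 269.] 0.08 [ -47. -200.]
[391 269  34  36 569] [408. 287.] 0.015 [ -73. -116.]
[391 269  34  36 569] [408. 287.] 0.08 [ -68. -103.]
[459 296   7  23  67] [461. 308.] 0.015 [-115. -204.]
[459 296   7  23  67] [461. 308.] 0.08 [-107. -183.]
stand 0.9997709393501282 [0 0]
jar 0.9992673397064209 [0 0]
[0.44225268 0.11677127 0.23168787] 22.25
```

```bash
python3 -c "
from station import ctrl
print(ctrl.finish_job())"
```

```text
the job is handed in; nothing more can be done
None
```

I swept both hinges and both heat sinks over the end into the tray and handed the job in at about 22 s; the hand-in returned no verdict. The last sink and the unmoved jar and stand were confirmed by image code only. Mid-sweep a fingertip rode onto hinge A's leaf (about 8–10 N at the readings, limit 20 N), so I backed off and re-swept.

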